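# Find the lid that came out of the glaze firing loose and hold it off its jar

### The arm

A 6-joint arm with a two-finger parallel gripper is mounted at the origin on the work surface. World frame = base frame: x ahead of the robot, y to its left, z up, the work surface at z = 0. Lengths are in m, angles in rad, forces in N, time in s.
With the tool pointing down it reaches from about 0.25 to 0.775 m from the base axis. Payload 4 kg.
Tool frame: the origin (TCP) lies on the centre line of the jaws, within the pads' length; the fingertips stand 17 mm ahead of it and the grasp point (between the pads) lies 2 mm behind it; z points along the fingers, y is the line along which they close (so a half turn about z gives the same grasp; the last joint's range is limited). The gripper opens to 94 mm and grips with 3 to 60 N. Pads are 16 mm wide; open, the fingers measure 119 mm over their backs; the gripper's body (75 mm by 177 mm) begins 78 mm behind the grasp point.
Start: joints at [1.04, 0.087, 1.371, -0, 1.684, -0.103], TCP at [0.228, 0.5, 0.223] pointing down, gripper open.
Joint ranges: [-3.1, 3.1], [-0.76, 2.03], [0.27, 2.55], [-1.08, 4.22], [0.17, 2.65], [-2.57, 2.57]. Speed limits (rad/s): [2.79, 2.79, 3.14, 3.14, 3.14, 3.14].

### API

Orientations are given as [roll, pitch, yaw] about the fixed x, y, z axes, in that order (R = Rz(yaw) Ry(pitch) Rx(roll)).
In Python, from bench import robot gives the robot as it stands.
- The arm moves only by the tool servo_tool, never from a script. Its argument "plan" is a list of rows, each a list of 7 numbers: the shift along the tool's x, y, z normalised to -1 to 1, where 1 is 0.1 m, then the turn, a rotation vector about the tool's x, y, z normalised to -1 to 1, where 1 is pi/2 rad, then the finger opening in mm, from 0 to 94. In form: [[x, y, z, ax, ay, az, gripper], ...]. A call has 1 to 12 rows; each row is the pose to reach, as a shift and turn from the pose commanded when the call began, along the tool's axes at that moment; what a row does not reach only later rows make up. A row lasts 1/12 s, in which the tool goes at most 41.7 mm and 7.16 degrees, less where a joint would pass 70% of its speed; a pose out of reach is approached as far as the arm can. A call with a number of a shift or a turn outside -1 to 1 is refused whole. A call with a gripper value outside its range is refused whole. The fingers move at their own pace and stop on an object; the grip force is fixed at half the most. Time passes only in rows, so rows that repeat a pose let the fingers close. It gives the time, the measured TCP pose, the force, the opening and the grip force at its end, in the units of the state.
- robot.get_obs(): the state, without advancing time (a new reading comes with each control period).
- robot.snapshot(name): name is "scene" or "side" or "wrist"; returns the picture (420x560x3 uint8, red, green, blue); there is no depth.
- robot.camera_params(name): a dict with "camera_matrix" (3x3 intrinsics, pixels), "distortion" ([k1, k2, p1, p2, k3] as OpenCV has them; the pictures are not rectified), "rvec" (rotation vector, rad) and "tvec" (3), from world to camera coordinates, as OpenCV has them; the wrist camera has in their place "tool_from_camera" (4x4, takes a point from camera to tool coordinates, whose origin is the TCP and whose axes are the flange's). Camera axes: x right, y down, z forward; pixel columns grow to the right and rows downward; lengths in m; the calibration is good to about 2 mm. A picture is of the moment at which its call begins: read the wrist's pose just before it. camera_params takes no time and is no camera call.
- robot.close_job(): hands the job in; it is judged then, once.
Trained networks look in the newest picture that a camera, given by its name, has taken for a name from the list of things; names that differ only in an ending like _2 or _b are one class to them, and where a whole thing is asked for, a point or a joint stands for the part that bears it (a point fixed in the world has none). Each returns a list of dicts, best first, with "conf" (0 to 1); they miss things now and then, are a little off and sometimes report something else, mostly with a low value. They report only what shows in the picture. A call takes as long as a camera call. They do not tell look-alikes from the thing itself.
- robot.find_in(thing, camera): "extent" ([centre column, centre row, width, height] in pixels, round what is visible of it).
The state is a dict: "time": time; "joint_positions": joint angles; "qvel": joint speeds; "joint_torque": joint torques, N m; "tool_pos": TCP position; "ee_rot": TCP orientation; "wrist_force": force on the tool from outside, world axes, zero at the start; "wrist_torque": the same for the moment, N m; "width": finger opening in m; "finger_force": force on a finger pad.
Only numpy, scipy, OpenCV 4.12 (cv2) and the standard library are available. Lean on these libraries where they do the work, as an engineer would, in place of code of your own. Each camera call takes 0.05 s, during which the arm holds its last target. There are 200 camera calls.

### The job

These three jars were fired with their lids on, and glaze has fused two of the lids shut. Tap the lids gently with the fingertips, one jar after another from the robot's left to its right, all three, to find the one that is loose; then lift that lid by its knob and finish while holding it level, about 10 cm straight above its open jar, for the potter to look at the seat. Do not pull up on a fused lid: no jar may be lifted, tipped or pushed out of its place, and leave the mug, bowl and beaker alone.

Things in the scene. Friction and masses are not known exactly. Their poses are not given: they have to be found in the camera images.
- kiln_shelf: a pale buff kiln shelf (refractory slab) lying flat and fixed on the table, 320 mm (its x) by 600 mm (its y) by 20 mm thick; origin: centre of its underside, z up. Three like jars stand on it in a row along its y axis, about 190 mm apart, in no fixed order of names; +y is the robot's left.
- jar_a: a stoneware jar, cream below, orange-brown above; origin: centre of its underside, z up. Foot 88 mm across, belly 132 mm at the widest, flat shoulder 118 mm across at height 114 mm, neck 66 mm outside and 54 mm inside, its rim at height 121 mm. About 1.2 kg, standing loose on the shelf.
- jar_b: a jar in every way like jar_a. All three: a lid fused to its jar does not give at all when tapped; the jar stands firm under 15 N at the edge of the brim; if a fused lid is pulled up, the whole jar comes with it. Tapping the knob in the middle tells nothing. The ware is hard: come down slower than about 40 mm/s or the tap is a blow.
- jar_c: a jar in every way like jar_a. All three: a lid that is loose, pressed down with 5 N or more near the edge of its brim, rocks on the neck: the brim gives about 4 to 8 mm there until it meets the shoulder, the far side rises, and it falls back into its seat when released.
- lid_a: orange-brown lid of jar_a, seated level on its rim. Origin: on its axis at the underside of the flat brim (121 mm above the jar's underside), z up. Brim 116 mm across, 6 mm thick, 7 mm clear of the shoulder; a 46 mm wide flange reaches 12 mm down into the neck with 4 mm play all round; upright round knob in the middle, 27 mm across, top 42 mm above the origin. 0.11 kg.
- lid_b: the lid of jar_b; it looks and measures exactly like lid_a. Which one of the three lids is loose cannot be seen.
- lid_c: the lid of jar_c; it looks and measures exactly like lid_a. Which one of the three lids is loose cannot be seen.
- mug: a red glazed mug, 80 mm across and 92 mm high with a handle, standing on the table; not part of the job. Origin: centre of its underside.
- bowl: a dark blue bowl, 116 mm across and 55 mm high, standing on the table; not part of the job. Origin: centre of its underside.
- beaker: a charcoal grey beaker, 68 mm across and 75 mm high, standing on the table beside the kiln shelf; not part of the job. Origin: centre of its underside.
There are look-alikes about, which are no part of the job. What is shaped like the jar_c but purple or turquoise is not meant.

How it is judged:
By the outcome, as a careful person would: the job done as asked, in the order asked, and still so for the second after the job is handed in, while the arm keeps its last pose, push and grip.
It also fails if it takes over 54 s, if anything falls off the work surface, if the arm or the gripper's body presses on something with over 40 N, if the wrist force passes 120 N, or if a joint passes its speed limit or range.

## Working session

There is one attempt and no reset: what is moved stays moved. The work goes in short steps, Python scripts to look and compute and a tool call to move; the robot and the scene stay as the last step left them, time stands still between calls to the robot, and variables do not carry over. Pictures are saved under pics/ and viewed, at most 10 in all, crops included, and the job is handed in when it is done.

Besides the shell and the picture viewer there is one more tool, called after "Emit:" as name(argument=value, ...) on one line, values as JSON. servo_tool: Moves the arm, as the interface text tells. Scaled input: -1 to 1 covers 0.1 m each way for a shift and pi/2 rad each way for a turn. Its arguments: {"type":"object","properties":{"plan":{"type":"array","items":{"type":"array","items":{"type":"number"}}}},"required":["plan"]}

```bash
ls; mkdir -p pics; python3 - <<'E'
from bench import robot
import cv2,numpy as np
o=robot.get_obs(); print(o)
for n in("scene","side"):
    im=robot.snapshot(n); cv2.imwrite(f"pics/{n}0.png",im[:,:,::-1])
    for t in("jar_a","lid_a","beaker","mug","bowl"):
        print(n,t,[(np.round(d["extent"]).tolist(),round(d["conf"],2)) for d in robot.find_in(t,n)])
    print(robot.camera_params(n))
print(robot.camera_params("wrist"))
E
```

```text
pics
{'time': 0.0, 'joint_positions': array([ 1.03987833e+00,  8.79346326e-02,  1.37224657e+00, -4.08240949e-05,
        1.68360118e+00, -1.03129835e-01]), 'qvel': array([-0.00091261,  0.00107804,  0.00202185, -0.00196876, -0.00150037,
       -0.0004132 ]), 'joint_torque': array([-1.98774255e-04, -3.40190935e+01, -3.02421892e+01,  7.17311958e-02,
        3.29877832e-02, -1.64940998e-04]), 'tool_pos': array([0.22794163, 0.49997562, 0.22131918]), 'ee_rot': array([-3.13941038e+00, -1.85067026e-04,  2.71379973e+00]), 'wrist_force': array([-0.43127627,  0.30707489,  0.21765556]), 'wrist_torque': array([ 0.02925908, -0.0175512 ,  0.02198994]), 'finger_force': 0.0, 'width': 0.09399799158232872}
scene jar_a [([312.0, 253.0, 44.0, 42.0], 0.96), ([243.0, 305.0, 42.0, 41.0], 0.92), ([354.0, 189.0, 41.0, 40.0], 0.81), ([275.0, 211.0, 40.0, 21.0], 0.68), ([238.0, 166.0, 38.0, 42.0], 0.64), ([296.0, 121.0, 33.0, 39.0], 0.58), ([157.0, 158.0, 37.0, 43.0], 0.56), ([236.0, 160.0, 32.0, 29.0], 0.33), ([233.0, 107.0, 16.0, 22.0], 0.18)]
scene lid_a [([298.0, 116.0, 34.0, 33.0], 0.91), ([153.0, 150.0, 3
[... 1642 characters left out ...]
32362,  0.50388415]), 'tvec': array([-0.18742369,  0.47349622,  1.22807046])}
{'camera_matrix': array([[371.14070663,   0.        , 277.82984759],
       [  0.        , 371.14070663, 211.98053359],
       [  0.        ,   0.        ,   1.        ]]), 'distortion': array([-0.01163996,  0.        ,  0.        ,  0.        ,  0.        ]), 'tool_from_camera': array([[-8.50952342e-04, -9.64377150e-01, -2.64529749e-01,
         7.73523455e-02],
       [ 9.99999491e-01, -6.77314894e-04, -7.47609303e-04,
        -6.83633512e-04],
       [ 5.41807390e-04, -2.64530250e-01,  9.64377236e-01,
        -1.62241309e-01],
       [ 0.00000000e+00,  0.00000000e+00,  0.00000000e+00,
         1.00000000e+00]])}
```

View pics/scene0.png

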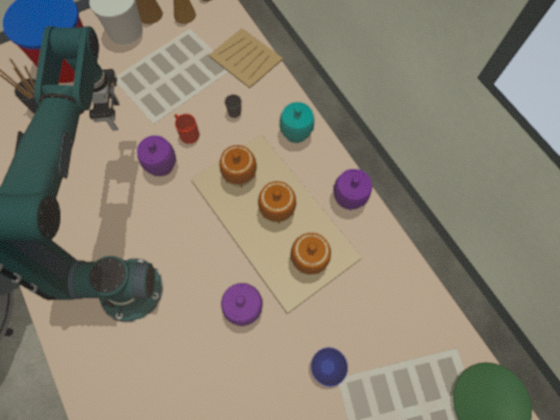

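View pics/side0.png

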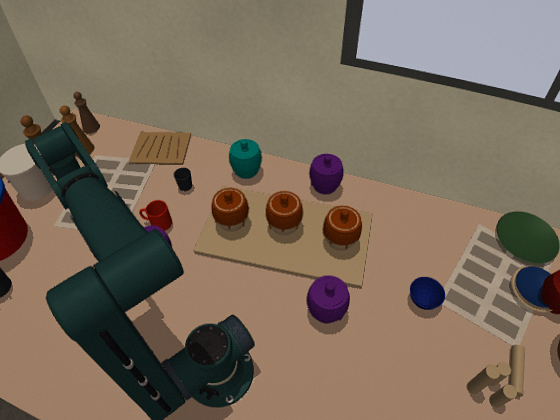

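Both views show three orange-brown jars on the buff shelf. In scene they are at (238,165), (277,201) and (311,252), and in side at (229,208), (285,212) and (343,226). The look-alikes are purple at (157,155), (353,188) and (241,303), and turquoise at (297,121), so they are ruled out by colour. I'll enlarge the crop to confirm.

```bash
python3 - <<'E'
import cv2,numpy as np
a=cv2.imread("pics/scene0.png")[135:285,210:342];b=cv2.imread("pics/side0.png")[170:260,200:375]
a=cv2.resize(a,None,fx=3,fy=3,interpolation=cv2.INTER_CUBIC);b=cv2.resize(b,None,fx=2.25,fy=2.25,interpolation=cv2.INTER_CUBIC)
c=np.zeros((450,800,3),np.uint8);c[:450,:396]=a;c[:b.shape[0],400:400+b.shape[1]]=b
cv2.imwrite("pics/crop.png",c)
E
```

```text
(no output)
```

View pics/crop.png

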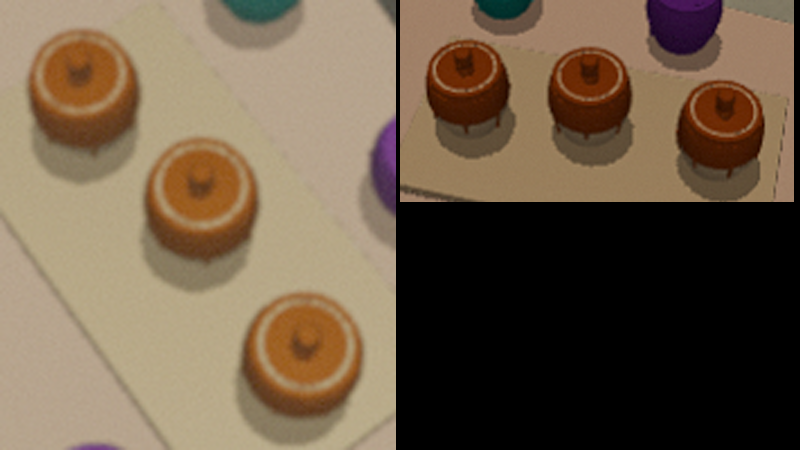

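```bash
cat > h.py <<'E'
from bench import robot
import cv2,numpy as np
from scipy.spatial.transform import Rotation as Rn
def ray(n,px):
    p=robot.camera_params(n);u=cv2.undistortPoints(np.array([[px]],float),p["camera_matrix"],p["distortion"])[0,0]
    R=cv2.Rodrigues(p["rvec"])[0];return -R.T@p["tvec"],R.T@np.r_[u,1]
def atz(n,px,z):
    c,d=ray(n,px);return (c+d*(z-c[2])/d[2])[:2]
def wrist_ray(px,o):
    p=robot.camera_params("wrist");u=cv2.undistortPoints(np.array([[px]],float),p["camera_matrix"],p["distortion"])[0,0]
    T=p["tool_from_camera"];R=Rn.from_euler("xyz",o["ee_rot"]).as_matrix()
    return o["tool_pos"]+R@T[:3,3],R@T[:3,:3]@np.r_[u,1]
E
python3 - <<'E'
from h import *
S=[(237.7,159.3),(277,196),(311,249)];D=[(230.2,201.1),(284.7,203.8),(342.7,218.9)]
for s,d in zip(S,D): print(atz("scene",s,.147).round(4),atz("side",d,.147).round(4))
for n,p in (("scene",(234,104)),("side",(183,180))):print("beaker",atz(n,p,.04).round(3))
print(Rn.from_euler("xyz",robot.get_obs()["ee_rot"]).as_matrix().round(3))
E
```

```text
[0.5196 0.1794] [0.5141 0.173 ]
[ 0.5677 -0.0051] [ 0.5657 -0.0094]
[ 0.5697 -0.2152] [ 0.5686 -0.2146]
beaker [0.64  0.454]
beaker [0.631 0.445]
[[-0.91   0.415  0.   ]
 [ 0.415  0.91   0.   ]
 [ 0.     0.    -1.   ]]
```

The crop confirms it: three plain orange-brown jars on the shelf, with the white brim rings clear. From the robot's left they lie near (0.517,0.176), (0.567,-0.007) and (0.569,-0.215). Next I raise the tool, square the yaw and close the fingers.

Emit:
servo_tool(plan=[[0, 0, -0.8, 0, 0, 0, 0], [0, 0, -0.8, 0, 0, -0.272, 0], [0, 0, -0.8, 0, 0, -0.272, 0], [0, 0, -0.8, 0, 0, -0.272, 0], [0, 0, -0.8, 0, 0, -0.272, 0], [0, 0, -0.8, 0, 0, -0.272, 0], [0, 0, -0.8, 0, 0, -0.272, 0]])

```text
time: 1.18
tool_pos: [0.2282, 0.5004, 0.3024]
ee_rot: [-3.142, -0.0, 3.14]
wrist_force: [-0.1, -0.5, 1.2]
width: 0.0507
finger_force: 0.0
```

Emit:
servo_tool(plan=[[-1, -1, 0, 0, 0, 0, 0], [-1, -1, 0, 0, 0, 0, 0], [-1, -1, 0, 0, 0, 0, 0], [-1, -1, 0, 0, 0, 0, 0]])

```text
time: 1.52
tool_pos: [0.3307, 0.3974, 0.3023]
ee_rot: [-3.14, 0.001, 3.136]
wrist_force: [0.4, 0.6, 0.0]
width: 0.0245
finger_force: 0.0
```

Emit:
servo_tool(plan=[[-1, -1, 0, 0, 0, 0, 0], [-1, -1, 0, 0, 0, 0, 0], [-1, -1, 0, 0, 0, 0, 0], [-1, -1, 0, 0, 0, 0, 0]])

```text
time: 1.85
tool_pos: [0.4308, 0.2968, 0.302]
ee_rot: [-3.14, 0.001, 3.135]
wrist_force: [0.5, -0.1, -0.1]
width: 0.0009
finger_force: 0.0
```

Emit:
servo_tool(plan=[[0, -1, 0, 0, 0, 0, 0], [0, -1, 0, 0, 0, 0, 0], [0, -1, 0, 0, 0, 0, 0]])

```text
time: 2.1
tool_pos: [0.4281, 0.1966, 0.3023]
ee_rot: [-3.14, -0.0, 3.136]
wrist_force: [0.3, -0.3, -0.4]
width: 0.0003
finger_force: 0.0
```

Emit:
servo_tool(plan=[[0, -1, 0, 0, 0, 0, 0], [0, -1, 0, 0, 0, 0, 0], [0, -1, 0, 0, 0, 0, 0]])

```text
time: 2.35
tool_pos: [0.4276, 0.0967, 0.3025]
ee_rot: [-3.14, 0.0, 3.136]
wrist_force: [0.1, 0.5, 0.1]
width: 0.0003
finger_force: 0.0
```

Emit:
servo_tool(plan=[[0, -1, 0, 0, 0, 0, 0], [0, -1, 0, 0, 0, 0, 0], [0, -1, 0, 0, 0, 0, 0], [0, -1, 0, 0, 0, 0, 0], [0, -1, 0, 0, 0, 0, 0]])

```text
time: 2.77
tool_pos: [0.4278, -0.0001, 0.3023]
ee_rot: [3.141, -0.0, 3.138]
wrist_force: [0.4, 0.4, 0.2]
width: 0.0002
finger_force: 0.0
```

```bash
python3 - <<'E'
from h import *
o=robot.get_obs();print(o["tool_pos"],o["ee_rot"],o["time"])
im=robot.snapshot("wrist");cv2.imwrite("pics/w1.png",im[:,:,::-1])
for t in("lid_a",):print([(np.round(d["extent"]).tolist(),round(d["conf"],2)) for d in robot.find_in(t,"wrist")])
E
```

```text
[ 4.27811869e-01 -1.28243793e-04  3.02332239e-01] [ 3.14081203e+00 -2.16636894e-04  3.13780897e+00] 2.7667
[([468.0, 290.0, 127.0, 108.0], 0.93), ([61.0, 339.0, 122.0, 104.0], 0.72), ([30.0, 62.0, 61.0, 119.0], 0.69), ([273.0, 338.0, 95.0, 98.0], 0.61)]
```

View pics/w1.png

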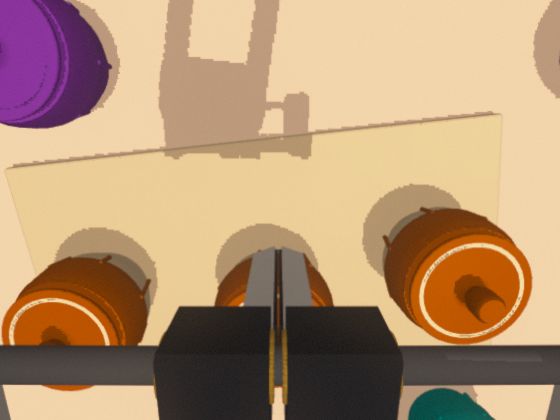

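The wrist view shows the left jar's ring centred at (468,290), the right jar's at about (59,340), and the middle one hidden behind the fingers.

```bash
python3 - <<'E'
from h import *
o=robot.get_obs()
for p in((468,290),(411,290),(526,290),(59,340),(9,340),(110,340)):
    c,d=wrist_ray(p,o);print(p,(c+d*(.147-c[2])/d[2]).round(4))
E
```

```text
(468, 290) [0.5141 0.1804 0.147 ]
(411, 290) [0.5139 0.1263 0.147 ]
(526, 290) [0.5143 0.2358 0.147 ]
(59, 340) [ 0.568  -0.2152  0.147 ]
(9, 340) [ 0.5682 -0.2652  0.147 ]
(110, 340) [ 0.5678 -0.1647  0.147 ]
```

Emit:
servo_tool(plan=[[-0.33, 1, 0, 0, 0, 0, 0], [-0.33, 1, 0, 0, 0, 0, 0], [-0.33, 1, 0, 0, 0, 0, 0]])

```text
time: 3.12
tool_pos: [0.4612, 0.1045, 0.3023]
ee_rot: [3.139, 0.0, -3.139]
wrist_force: [-0.8, -0.8, -0.4]
width: 0.0002
finger_force: 0.0
```

Emit:
servo_tool(plan=[[0, 0.78, 0.5, 0, 0, 0, 0], [0, 0.78, 0.8, 0, 0, 0, 0], [0, 0.78, 1, 0, 0, 0, 0], [0, 0.78, 1, 0, 0, 0, 0], [0, 0.78, 1, 0, 0, 0, 0], [0, 0.78, 1, 0, 0, 0, 0]])

```text
time: 3.62
tool_pos: [0.4612, 0.1787, 0.2038]
ee_rot: [-3.141, 0.001, -3.141]
wrist_force: [-0.4, -0.2, 1.0]
width: 0.0006
finger_force: 0.0
```

Emit:
servo_tool(plan=[[0, 0, 0.03, 0, 0, 0, 0], [0, 0, 0.06, 0, 0, 0, 0], [0, 0, 0.09, 0, 0, 0, 0], [0, 0, 0.12, 0, 0, 0, 0], [0, 0, 0.14, 0, 0, 0, 0], [0, 0, 0.16, 0, 0, 0, 0], [0, 0, 0.17, 0, 0, 0, 0], [0, 0, 0.17, 0, 0, 0, 0]])

```text
time: 4.28
tool_pos: [0.4609, 0.1782, 0.1851]
ee_rot: [-3.142, -0.001, 3.141]
wrist_force: [-0.5, -1.1, 0.1]
width: 0.0003
finger_force: 0.0
```

Emit:
servo_tool(plan=[[0, 0, 0.02, 0, 0, 0, 0], [0, 0, 0.04, 0, 0, 0, 0], [0, 0, 0.06, 0, 0, 0, 0], [0, 0, 0.08, 0, 0, 0, 0], [0, 0, 0.1, 0, 0, 0, 0], [0, 0, 0.12, 0, 0, 0, 0], [0, 0, 0.14, 0, 0, 0, 0], [0, 0, 0.15, 0, 0, 0, 0], [0, 0, 0.16, 0, 0, 0, 0], [0, 0, 0.17, 0, 0, 0, 0], [0, 0, 0.18, 0, 0, 0, 0], [0, 0, 0.18, 0, 0, 0, 0]])

```text
time: 5.28
tool_pos: [0.4609, 0.1783, 0.1673]
ee_rot: [-3.142, -0.0, 3.141]
wrist_force: [0.2, -0.2, -0.0]
width: 0.0004
finger_force: 0.0
```

Emit:
servo_tool(plan=[[0, 0, 0.01, 0, 0, 0, 0], [0, 0, 0.02, 0, 0, 0, 0], [0, 0, 0.02, 0, 0, 0, 0]])

```text
time: 5.53
tool_pos: [0.4609, 0.1783, 0.1653]
ee_rot: [-3.142, -0.0, 3.141]
wrist_force: [-0.1, 0.4, 0.9]
width: 0.0006
finger_force: 0.0
```

Emit:
servo_tool(plan=[[0, 0, 0.01, 0, 0, 0, 0], [0, 0, 0.01, 0, 0, 0, 0]])

```text
time: 5.7
tool_pos: [0.461, 0.1783, 0.1643]
ee_rot: [3.142, -0.0, 3.141]
wrist_force: [-0.2, 0.7, -0.6]
width: 0.0007
finger_force: 0.0
```

Emit:
servo_tool(plan=[[0, 0, 0.005, 0, 0, 0, 0], [0, 0, 0.005, 0, 0, 0, 0]])

```text
time: 5.87
tool_pos: [0.461, 0.1783, 0.1643]
ee_rot: [3.141, 0.0, 3.141]
wrist_force: [-1.2, -0.7, 1.1]
width: 0.0009
finger_force: 0.8
```

Emit:
servo_tool(plan=[[0, 0, 0.005, 0, 0, 0, 0], [0, 0, 0.005, 0, 0, 0, 0]])

```text
time: 6.03
tool_pos: [0.461, 0.1783, 0.1642]
ee_rot: [3.141, 0.001, 3.141]
wrist_force: [-0.7, -1.0, 3.5]
width: 0.0008
finger_force: 2.3
```

Emit:
servo_tool(plan=[[0, 0, 0.005, 0, 0, 0, 0], [0, 0, 0.005, 0, 0, 0, 0]])

```text
time: 6.2
tool_pos: [0.4611, 0.1783, 0.1642]
ee_rot: [3.141, 0.001, 3.141]
wrist_force: [-2.5, -1.4, 6.4]
width: 0.0007
finger_force: 3.3
```

Emit:
servo_tool(plan=[[0, 0, 0.006, 0, 0, 0, 0], [0, 0, 0.006, 0, 0, 0, 0]])

```text
time: 6.37
tool_pos: [0.4611, 0.1783, 0.1642]
ee_rot: [3.141, 0.001, 3.141]
wrist_force: [-3.9, -0.0, 7.9]
width: 0.0005
finger_force: 4.3
```

No give at 7.9 N, so the left lid is fused. On to the middle jar.

Emit:
servo_tool(plan=[[0, 0, -0.1, 0, 0, 0, 0], [0, 0, -0.4, 0, 0, 0, 0], [0, 0, -0.8, 0, 0, 0, 0], [0, 0, -1, 0, 0, 0, 0], [0, 0, -1, 0, 0, 0, 0]])

```text
time: 6.78
tool_pos: [0.4634, 0.179, 0.2687]
ee_rot: [3.139, 0.011, 3.141]
wrist_force: [-0.0, 0.6, 0.6]
width: 0.0007
finger_force: 0.0
```

Emit:
servo_tool(plan=[[0, -0.9, 0, 0, 0, 0, 0], [0, -0.9, 0, 0, 0, 0, 0], [0, -0.9, 0, 0, 0, 0, 0], [0, -0.9, 0, 0, 0, 0, 0], [0, -0.9, 0, 0, 0, 0, 0]])

```text
time: 7.2
tool_pos: [0.4608, 0.0884, 0.2615]
ee_rot: [3.141, -0.001, 3.14]
wrist_force: [-0.3, -0.5, 0.0]
width: 0.0004
finger_force: 0.0
```

```bash
python3 - <<'E'
from h import *
o=robot.get_obs();print(o["tool_pos"],o["ee_rot"],o["time"])
im=robot.snapshot("wrist");cv2.imwrite("pics/w2.png",im[:,:,::-1])
E
```

```text
[0.46082462 0.08839555 0.26151504] [ 3.14066229e+00 -1.20941433e-03  3.13983094e+00] 7.2
```

View pics/w2.png

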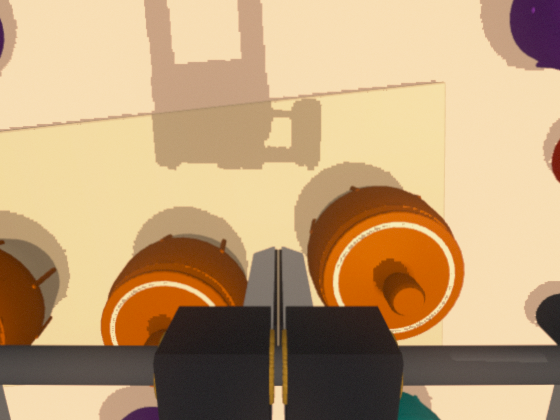

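The left jar's ring is centred at (395,277). The middle jar's ring spans columns 108 to 221 with its near edge at row 283.

```bash
python3 - <<'E'
from h import *
o=robot.get_obs()
for p in((395,277),(394,217),(394,337),(164,283),(108,325),(221,325)):
    c,d=wrist_ray(p,o);print(p,(c+d*(.147-c[2])/d[2]).round(4))
E
```

```text
(395, 277) [0.514  0.1837 0.147 ]
(394, 217) [0.4632 0.1787 0.147 ]
(394, 337) [0.5699 0.1875 0.147 ]
(164, 283) [ 0.519  -0.0047  0.147 ]
(108, 325) [ 0.558  -0.0555  0.147 ]
(221, 325) [0.5579 0.0403 0.147 ]
```

Emit:
servo_tool(plan=[[-0.56, -0.94, 0, 0, 0, 0, 0], [-0.56, -0.94, 0, 0, 0, 0, 0], [-0.56, -0.94, 0.2, 0, 0, 0, 0], [-0.56, -0.94, 0.4, 0, 0, 0, 0], [-0.56, -0.94, 0.6, 0, 0, 0, 0], [-0.56, -0.94, 0.7, 0, 0, 0, 0], [-0.56, -0.94, 0.75, 0, 0, 0, 0], [-0.56, -0.94, 0.77, 0, 0, 0, 0], [-0.56, -0.94, 0.79, 0, 0, 0, 0], [-0.56, -0.94, 0.81, 0, 0, 0, 0], [-0.56, -0.94, 0.83, 0, 0, 0, 0], [-0.56, -0.94, 0.83, 0, 0, 0, 0]])

```text
time: 8.25
tool_pos: [0.5171, -0.0055, 0.1799]
ee_rot: [-3.142, 0.001, 3.141]
wrist_force: [0.2, -0.1, -0.2]
width: 0.0003
finger_force: 0.0
```

Emit:
servo_tool(plan=[[0, 0, 0.02, 0, 0, 0, 0], [0, 0, 0.04, 0, 0, 0, 0], [0, 0, 0.06, 0, 0, 0, 0], [0, 0, 0.08, 0, 0, 0, 0], [0, 0, 0.1, 0, 0, 0, 0], [0, 0, 0.12, 0, 0, 0, 0], [0, 0, 0.13, 0, 0, 0, 0], [0, 0, 0.13, 0, 0, 0, 0]])

```text
time: 8.92
tool_pos: [0.5167, -0.0057, 0.1659]
ee_rot: [3.141, -0.001, 3.141]
wrist_force: [-0.1, 0.7, 0.6]
width: 0.0004
finger_force: 0.0
```

Emit:
servo_tool(plan=[[0, 0, 0.008, 0, 0, 0, 0], [0, 0, 0.015, 0, 0, 0, 0], [0, 0, 0.02, 0, 0, 0, 0], [0, 0, 0.02, 0, 0, 0, 0]])

```text
time: 9.25
tool_pos: [0.5169, -0.0057, 0.1644]
ee_rot: [3.142, 0.0, 3.141]
wrist_force: [0.2, 0.2, -0.1]
width: 0.0004
finger_force: 0.0
```

Emit:
servo_tool(plan=[[0, 0, 0.005, 0, 0, 0, 0], [0, 0, 0.005, 0, 0, 0, 0]])

```text
time: 9.42
tool_pos: [0.517, -0.0057, 0.1643]
ee_rot: [3.142, 0.0, 3.141]
wrist_force: [-1.1, -0.1, 1.1]
width: 0.0004
finger_force: 0.5
```

Emit:
servo_tool(plan=[[0, 0, 0.005, 0, 0, 0, 0], [0, 0, 0.005, 0, 0, 0, 0]])

```text
time: 9.58
tool_pos: [0.5169, -0.0057, 0.1639]
ee_rot: [3.142, 0.0, 3.141]
wrist_force: [-1.7, 0.0, 3.6]
width: 0.0004
finger_force: 1.8
```

Emit:
servo_tool(plan=[[0, 0, 0.005, 0, 0, 0, 0], [0, 0, 0.005, 0, 0, 0, 0]])

```text
time: 9.75
tool_pos: [0.5168, -0.0057, 0.1633]
ee_rot: [-3.142, -0.0, 3.141]
wrist_force: [-2.1, 0.9, 4.4]
width: 0.0005
finger_force: 2.2
```

Emit:
servo_tool(plan=[[0, 0, 0.006, 0, 0, 0, 0], [0, 0, 0.006, 0, 0, 0, 0]])

```text
time: 9.92
tool_pos: [0.5165, -0.0057, 0.1623]
ee_rot: [-3.142, -0.001, 3.141]
wrist_force: [-3.4, 0.6, 4.7]
width: 0.0006
finger_force: 2.5
```

Emit:
servo_tool(plan=[[0, 0, 0.008, 0, 0, 0, 0], [0, 0, 0.015, 0, 0, 0, 0], [0, 0, 0.015, 0, 0, 0, 0]])

```text
time: 10.17
tool_pos: [0.5161, -0.0057, 0.1605]
ee_rot: [-3.142, -0.002, 3.141]
wrist_force: [-4.8, 0.2, 5.3]
width: 0.0005
finger_force: 3.2
```

Emit:
servo_tool(plan=[[0, 0, 0.006, 0, 0, 0, 0], [0, 0, 0.01, 0, 0, 0, 0], [0, 0, 0.01, 0, 0, 0, 0]])

```text
time: 10.42
tool_pos: [0.5162, -0.0058, 0.1603]
ee_rot: [-3.141, -0.002, 3.141]
wrist_force: [-5.6, 0.1, 7.7]
width: 0.0001
finger_force: 4.4
```

The middle brim gave about 4 mm and then stopped at the shoulder, so that lid is loose. I'll release it gently and still tap the right jar.

Emit:
servo_tool(plan=[[0, 0, -0.02, 0, 0, 0, 0], [0, 0, -0.04, 0, 0, 0, 0], [0, 0, -0.06, 0, 0, 0, 0], [0, 0, -0.08, 0, 0, 0, 0], [0, 0, -0.1, 0, 0, 0, 0], [0, 0, -0.3, 0, 0, 0, 0], [0, 0, -0.6, 0, 0, 0, 0], [0, 0, -0.9, 0, 0, 0, 0], [0, 0, -1, 0, 0, 0, 0], [0, 0, -1, 0, 0, 0, 0]])

```text
time: 11.25
tool_pos: [0.5186, -0.0059, 0.2631]
ee_rot: [-3.141, 0.007, 3.141]
wrist_force: [-1.2, -0.0, -0.6]
width: 0.0004
finger_force: 0.0
```

Emit:
servo_tool(plan=[[0, -1, 0, 0, 0, 0, 0], [0, -1, 0, 0, 0, 0, 0], [0, -1, 0, 0, 0, 0, 0], [0, -1, 0, 0, 0, 0, 0], [0, -1, 0, 0, 0, 0, 0]])

```text
time: 11.67
tool_pos: [0.5162, -0.106, 0.2572]
ee_rot: [3.14, -0.004, 3.139]
wrist_force: [0.5, -0.4, -0.5]
width: -0.0
finger_force: 0.0
```

```bash
python3 - <<'E'
from h import *
o=robot.get_obs();print(o["tool_pos"],o["ee_rot"],o["time"])
im=robot.snapshot("wrist");cv2.imwrite("pics/w3.png",im[:,:,::-1])
E
```

```text
[ 0.51619673 -0.10598145  0.25724062] [ 3.13955588 -0.00355446  3.13914879] 11.6667
```

View pics/w3.png

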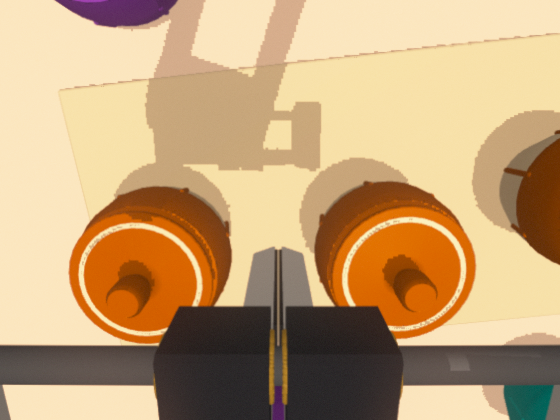

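The middle ring is centred at (404,276) with its knob top at (419,291). The right ring is centred at (140,276) with its knob top at (125,298).

```bash
python3 - <<'E'
from h import *
o=robot.get_obs();print(o["tool_pos"],o["ee_rot"])
def f(p,z):
    c,d=wrist_ray(p,o);return (c+d*(z-c[2])/d[2]).round(4)
print("mid",f((419,291),.183),[f(p,.147) for p in((404,217),(407,334),(343,274),(466,268))])
print("right",f((125,298),.183),[f(p,.147) for p in((140,218),(138,334),(79,272),(202,272))])
E
```

```text
[ 0.51637181 -0.10517132  0.25779358] [ 3.13971800e+00 -2.77315833e-03  3.14068752e+00]
mid [ 0.5615 -0.0062  0.183 ] [array([ 0.5175, -0.0088,  0.147 ]), array([0.6198, 0.0028, 0.147 ]), array([ 0.5648, -0.0536,  0.147 ]), array([0.56  , 0.0446, 0.147 ])]
right [ 0.5664 -0.214   0.183 ] [array([ 0.5179, -0.2113,  0.147 ]), array([ 0.6192, -0.2232,  0.147 ]), array([ 0.5627, -0.2648,  0.147 ]), array([ 0.5628, -0.1662,  0.147 ])]
```

Emit:
servo_tool(plan=[[0.02, -1, 0, 0, 0, 0, 0], [0.02, -1, 0, 0, 0, 0, 0], [0.02, -1, 0.2, 0, 0, 0, 0], [0.02, -1, 0.4, 0, 0, 0, 0], [0.02, -1, 0.6, 0, 0, 0, 0], [0.02, -1, 0.7, 0, 0, 0, 0], [0.02, -1, 0.73, 0, 0, 0, 0], [0.02, -1, 0.75, 0, 0, 0, 0], [0.02, -1, 0.77, 0, 0, 0, 0], [0.02, -1, 0.77, 0, 0, 0, 0]])

```text
time: 12.55
tool_pos: [0.5154, -0.2054, 0.1838]
ee_rot: [-3.141, 0.002, -3.141]
wrist_force: [-0.1, -0.5, 0.9]
width: 0.0
finger_force: 0.0
```

Emit:
servo_tool(plan=[[0, -0.08, 0.02, 0, 0, 0, 0], [0, -0.08, 0.04, 0, 0, 0, 0], [0, -0.08, 0.06, 0, 0, 0, 0], [0, -0.08, 0.08, 0, 0, 0, 0], [0, -0.08, 0.1, 0, 0, 0, 0], [0, -0.08, 0.12, 0, 0, 0, 0], [0, -0.08, 0.13, 0, 0, 0, 0], [0, -0.08, 0.13, 0, 0, 0, 0]])

```text
time: 13.22
tool_pos: [0.5146, -0.2136, 0.1693]
ee_rot: [3.141, -0.001, 3.141]
wrist_force: [0.1, -0.6, -1.0]
width: 0.0004
finger_force: 0.0
```

Emit:
servo_tool(plan=[[0, 0, 0.01, 0, 0, 0, 0], [0, 0, 0.02, 0, 0, 0, 0], [0, 0, 0.03, 0, 0, 0, 0], [0, 0, 0.04, 0, 0, 0, 0], [0, 0, 0.045, 0, 0, 0, 0], [0, 0, 0.05, 0, 0, 0, 0], [0, 0, 0.05, 0, 0, 0, 0]])

```text
time: 13.8
tool_pos: [0.5148, -0.2137, 0.1646]
ee_rot: [3.141, -0.0, 3.141]
wrist_force: [0.3, 0.5, -0.0]
width: 0.0006
finger_force: 0.0
```

Emit:
servo_tool(plan=[[0, 0, 0.005, 0, 0, 0, 0], [0, 0, 0.01, 0, 0, 0, 0], [0, 0, 0.01, 0, 0, 0, 0]])

```text
time: 14.05
tool_pos: [0.5149, -0.2137, 0.1643]
ee_rot: [-3.141, 0.001, 3.141]
wrist_force: [-2.0, 0.3, 3.0]
width: 0.0008
finger_force: 1.2
```

Emit:
servo_tool(plan=[[0, 0, 0.005, 0, 0, 0, 0], [0, 0, 0.01, 0, 0, 0, 0], [0, 0, 0.01, 0, 0, 0, 0]])

```text
time: 14.3
tool_pos: [0.5149, -0.2137, 0.1642]
ee_rot: [-3.141, 0.001, 3.141]
wrist_force: [-2.4, 1.0, 5.5]
width: 0.0005
finger_force: 3.0
```

Emit:
servo_tool(plan=[[0, 0, 0.005, 0, 0, 0, 0], [0, 0, 0.006, 0, 0, 0, 0]])

```text
time: 14.47
tool_pos: [0.5149, -0.2138, 0.1642]
ee_rot: [-3.141, 0.001, 3.141]
wrist_force: [-3.3, 1.8, 7.9]
width: 0.0005
finger_force: 4.1
```

No give at 7.9 N, so the right lid is fused too. Back to the middle knob with the fingers opening.

Emit:
servo_tool(plan=[[0, 0, -0.05, 0, 0, 0, 0], [0, 0, -0.3, 0, 0, 0, 0], [0, 0, -0.6, 0, 0, 0, 0], [0, 0, -0.9, 0, 0, 0, 0], [0, 0, -0.9, 0, 0, 0, 0]])

```text
time: 14.88
tool_pos: [0.5171, -0.215, 0.2594]
ee_rot: [-3.136, 0.011, 3.141]
wrist_force: [0.1, -0.1, 0.7]
width: 0.0003
finger_force: 0.0
```

Emit:
servo_tool(plan=[[-0.26, 1, 0, 0, 0, 0, 56], [-0.26, 1, 0, 0, 0, 0, 56], [-0.26, 1, 0, 0, 0, 0, 56]])

```text
time: 15.13
tool_pos: [0.5414, -0.1106, 0.2516]
ee_rot: [3.139, 0.0, -3.14]
wrist_force: [0.8, -0.2, 0.1]
width: 0.0172
finger_force: 0.0
```

Emit:
servo_tool(plan=[[-0.26, 1, 0, 0, 0, 0, 56], [-0.26, 1, 0, 0, 0, 0, 56], [-0.26, 1, 0, 0, 0, 0, 56], [-0.26, 1, 0, 0, 0, 0, 56]])

```text
time: 15.47
tool_pos: [0.5674, -0.0095, 0.251]
ee_rot: [3.14, -0.001, -3.136]
wrist_force: [-0.3, -0.4, 0.5]
width: 0.0439
finger_force: 0.0
```

Emit:
servo_tool(plan=[[0, 0.08, 0.15, 0, 0, 0, 56], [0, 0.08, 0.3, 0, 0, 0, 56], [0, 0.08, 0.35, 0, 0, 0, 56], [0, 0.08, 0.35, 0, 0, 0, 56], [0, 0.08, 0.35, 0, 0, 0, 56]])

```text
time: 15.88
tool_pos: [0.5667, -0.0066, 0.2169]
ee_rot: [-3.141, -0.001, 3.14]
wrist_force: [0.8, 0.4, 0.5]
width: 0.0561
finger_force: 0.0
```

```bash
python3 - <<'E'
from h import *
o=robot.get_obs();print(o["tool_pos"],o["ee_rot"],o["time"])
im=robot.snapshot("wrist");cv2.imwrite("pics/w4.png",im[:,:,::-1])
E
```

```text
[ 0.56669251 -0.00660567  0.21686618] [-3.14144251e+00 -8.64261923e-04  3.13987686e+00] 15.8833
```

View pics/w4.png

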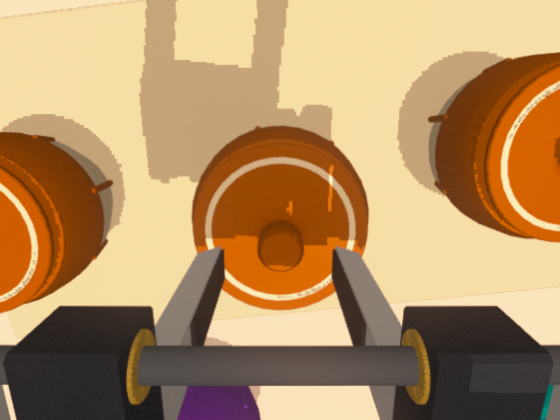

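The middle knob's top disc is at (281,250), centred between the fingertips at columns 223 and 333. The lid is seated.

```bash
python3 - <<'E'
from h import *
o=robot.get_obs()
for p,z in(((281,250),.183),((281,229),.183),((281,271),.183),((280,158),.147),((280,298),.147)):
    c,d=wrist_ray(p,o);print(p,(c+d*(z-c[2])/d[2]).round(4))
E
```

```text
(281, 250) [ 0.5658 -0.0054  0.183 ]
(281, 229) [ 0.5533 -0.0054  0.183 ]
(281, 271) [ 0.5787 -0.0054  0.183 ]
(280, 158) [ 0.5183 -0.0057  0.147 ]
(280, 298) [ 0.6154 -0.0058  0.147 ]
```

Emit:
servo_tool(plan=[[0, 0.01, 0.04, 0, 0, 0, 56], [0, 0.01, 0.1, 0, 0, 0, 56], [0, 0.01, 0.16, 0, 0, 0, 56], [0, 0.01, 0.22, 0, 0, 0, 56], [0, 0.01, 0.28, 0, 0, 0, 56], [0, 0.01, 0.34, 0, 0, 0, 56], [0, 0.01, 0.38, 0, 0, 0, 56], [0, 0.01, 0.41, 0, 0, 0, 56], [0, 0.01, 0.44, 0, 0, 0, 56], [0, 0.01, 0.46, 0, 0, 0, 56], [0, 0.01, 0.46, 0, 0, 0, 56]])

```text
time: 16.85
tool_pos: [0.5667, -0.0047, 0.1707]
ee_rot: [3.141, -0.001, 3.141]
wrist_force: [-1.0, 1.2, -0.3]
width: 0.0561
finger_force: 0.0
```

Emit:
servo_tool(plan=[[0, 0, 0, 0, 0, 0, 40], [0, 0, 0, 0, 0, 0, 36], [0, 0, 0, 0, 0, 0, 33], [0, 0, 0, 0, 0, 0, 30], [0, 0, 0, 0, 0, 0, 28], [0, 0, 0, 0, 0, 0, 26], [0, 0, 0, 0, 0, 0, 20], [0, 0, 0, 0, 0, 0, 15], [0, 0, 0, 0, 0, 0, 15], [0, 0, 0, 0, 0, 0, 15]])

```text
time: 17.68
tool_pos: [0.567, -0.0049, 0.1714]
ee_rot: [-3.141, 0.0, 3.141]
wrist_force: [0.5, -0.9, 1.2]
width: 0.0264
finger_force: 30.0
```

Firm grip at 26.4 mm and 30 N. I lift slowly first, watching the force.

Emit:
servo_tool(plan=[[0, 0, -0.01, 0, 0, 0, 15], [0, 0, -0.02, 0, 0, 0, 15], [0, 0, -0.03, 0, 0, 0, 15], [0, 0, -0.03, 0, 0, 0, 15]])

```text
time: 18.02
tool_pos: [0.5669, -0.0046, 0.1741]
ee_rot: [3.141, -0.0, 3.141]
wrist_force: [-0.4, 0.0, -1.0]
width: 0.0265
finger_force: 30.0
```

Only the lid's own weight shows, so it is free. I raise it to 100 mm.

Emit:
servo_tool(plan=[[0, 0, -0.04, 0, 0, 0, 15], [0, 0, -0.1, 0, 0, 0, 15], [0, 0, -0.2, 0, 0, 0, 15], [0, 0, -0.32, 0, 0, 0, 15], [0, 0, -0.46, 0, 0, 0, 15], [0, 0, -0.6, 0, 0, 0, 15], [0, 0, -0.74, 0, 0, 0, 15], [0, 0, -0.85, 0, 0, 0, 15], [0, 0, -0.93, 0, 0, 0, 15], [0, 0, -0.97, 0, 0, 0, 15], [0, 0, -0.97, 0, 0, 0, 15], [0, 0, -0.97, 0, 0, 0, 15]])

```text
time: 19.02
tool_pos: [0.5668, -0.0047, 0.2709]
ee_rot: [3.141, -0.0, 3.141]
wrist_force: [0.4, -0.8, -1.6]
width: 0.0265
finger_force: 30.0
```

Emit:
servo_tool(plan=[[0, 0, 0, 0, 0, 0, 15], [0, 0, 0, 0, 0, 0, 15], [0, 0, 0, 0, 0, 0, 15], [0, 0, 0, 0, 0, 0, 15], [0, 0, 0, 0, 0, 0, 15], [0, 0, 0, 0, 0, 0, 15]])

```text
time: 19.52
tool_pos: [0.5669, -0.0047, 0.271]
ee_rot: [3.141, -0.0, 3.141]
wrist_force: [0.0, 0.3, -2.2]
width: 0.026
finger_force: 30.0
```

```bash
python3 - <<'E'
from h import *
a=robot.snapshot("side")[120:280,180:400];b=robot.snapshot("scene")[120:290,200:350]
a=cv2.resize(a,(440,320));b=cv2.resize(b,(300,340))
c=np.zeros((340,740,3),np.uint8);c[:320,:440]=a;c[:,440:]=b
cv2.imwrite("pics/end.png",c[:,:,::-1])
E
```

```text
(no output)
```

View pics/end.png

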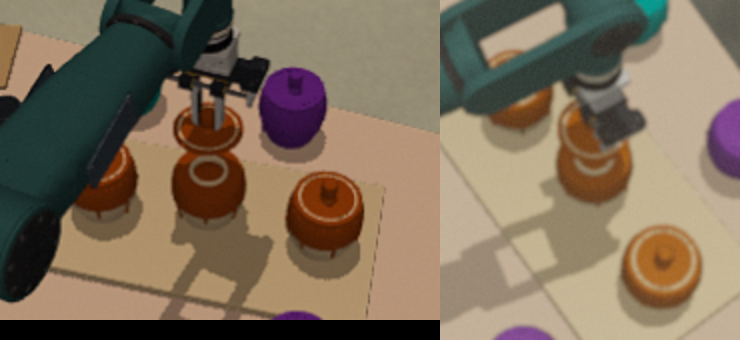

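The lid hangs level, at about (208,128) in the crop, straight above its open jar at (208,185). The other two jars have not moved.

```bash
python3 -c "
from bench import robot
print(robot.close_job())"
```

```text
the job is handed in; nothing more can be done
None
```

I tapped all three lids from left to right: the middle one gave about 4 mm and is loose, the left and right ones are fused, and I handed in the job holding the middle lid level about 10 cm above its open jar.

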